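# Stow the spare contactor and start the drawer's lock bolt

## Robot

A 6-joint arm with a two-finger parallel gripper is mounted at the origin on the work surface. World frame = base frame: x ahead of the robot, y to its left, z up, the work surface at z = 0. Lengths are in mm, angles in rad, forces in N, time in s.
With the tool pointing down it reaches from about 375 to 925 mm from the base axis. Payload 5.7 kg.
Tool frame: the origin (TCP) lies between the finger pads; the fingertips stand env.finger_overhang ahead of it and the grasp point (between the pads) lies 11 mm behind it (env.finger_overhang is the distance from the TCP to the fingertips, in mm); z points along the fingers, y is the direction in which the jaws open and shut (so a half turn about z gives the same grasp; the last joint's range is limited). The gripper opens to 88 mm and grips with 3 to 60 N. Pads are 20 mm wide; open, the fingers measure 115 mm over their backs; the gripper's body (75 mm by 178 mm) begins 61 mm behind the grasp point.
Start: joints at [1.157, 0.359, 1.51, -0, 1.272, -0.115], TCP at [176.616, 573.382, 208.823] pointing down, gripper open.
Joint ranges: [-2.97, 2.97], [-1.01, 2.36], [0.21, 2.38], [-0.96, 4.11], [0.2, 2.71], [-2.98, 2.98]. Speed limits (rad/s): [2.39, 2.39, 3.14, 3.14, 3.14, 3.14].

## Interface

Orientations are given as a unit quaternion [w, x, y, z].
In Python, from station import env gives the robot as it stands. The module is installed in compiled form; this text tells all that it offers.
- The arm moves only by the tool move_arm, never from a script. Its argument "steps" is a list of rows, each a list of 6 numbers: the shift along the tool's x, y, z in m, then the turn, a rotation vector about the tool's x, y, z in rad. A call has 1 to 8 rows; each row shifts and turns the commanded pose from where the row before left it, along the tool's axes as they then stand; what a row does not reach is not made up. A row lasts 1/10 s, in which the tool goes at most 50 mm and 8.59 degrees, less where a joint would pass 70% of its speed; a pose out of reach is approached as far as the arm can. A call with a gripper value outside its range is refused whole. "fingers" is the closure in counts, from 0 (fully open) to 255 (shut), set as the call begins (left out, the last holds). The fingers move at their own pace and stop on an object; the grip force is fixed at half the most. Time passes only in rows, so rows that do not move let the fingers close. It gives the time, the measured TCP pose, the force and the opening at its end, in the units of the state.
- env.observe(): the state, without advancing time (a new reading comes with each control period).
- env.capture(name): name is "scene" or "side" or "wrist"; returns the picture (480x640x3 uint8, red, green, blue); there is no depth.
- env.camera_info(name): a dict with "fx", "fy", "cx", "cy" (pixels), "xyz" and "attitude" of the camera in the world. Camera axes: x right, y down, z forward; pixel columns grow to the right and rows downward; lengths in mm; the calibration is good to about 2 mm. A picture is of the moment at which its call begins: read the wrist's pose just before it. camera_info takes no time and is no camera call; for the wrist camera it gives the pose at the moment of the call.
- env.hand_in(): hands the job in, once; it reports no verdict.
The state is a dict: "time": time; "joint_positions": joint angles; "qd": joint speeds; "joint_efforts": joint torques, N m; "eef_pos": TCP position; "tcp_rot": TCP orientation; "ft_force": force on the tool from outside, world axes, zero at the start; "torque": the same for the moment, N m; "opening": finger opening in mm.
Only numpy, scipy, OpenCV 4.12 (cv2) and the standard library are available. Lean on these libraries where they do the work, as an engineer would, in place of code of your own. Each camera call takes 0.05 s, during which the arm holds its last target. There are 200 camera calls.

## Task

Set the spare contactor down on its base in the open drawer of the small grey parts unit and push the drawer fully shut. Then take the crank on the unit's roof by its black knob, wind the lock bolt backward (anticlockwise from above) just until you feel or see it drop into the start of its thread, and wind it forward (clockwise) about one full turn. Finish still gripping the knob, holding the bolt started and still; set nothing down roughly and leave the other things on the bench alone.

Things in the scene. Friction and masses are not known exactly. Their poses are not given: they have to be found in the camera images.
- contactor: the spare contactor: grey plastic block 54 mm (its x) by 36 mm (its y) by 22 mm high, with a white plastic middle 34 x 36 mm rising to 36 mm and brass screws on its two end steps; 0.13 to 0.25 kg; lies loose on the bench to the left or right of the drawer unit, any yaw. Origin: centre of its underside, z up.
- cabinet: grey painted steel drawer unit, 200 mm deep (x), 220 mm wide (y), 90 mm high, fixed to the bench, its front facing the robot (its -x). Origin: centre of its underside, on the bench. Its position and yaw vary.
- drawer (a joint): the unit's one drawer: opening in m, 0 fully shut (a stop), about 0.085 to 0.095 at the start; it slides out along the unit's -x, with 1 to 2 N of friction and no spring or catch.
- drawer_bay (a point): point on the drawer's inner floor, mid-width, 40 mm behind the inner face of its front panel; moves with the drawer, axes as the unit's. Floor 17 mm above the bench; tray 180 mm wide inside (y), side walls 41 mm above the floor, front panel 68 mm. At the start the open length between front panel and roof edge is 80 to 90 mm; the roof's underside is 63 mm above the floor.
- drawer_pull (a point): middle of the outermost edge of the drawer's lip handle, a 90 mm wide (along y), 7 mm thick steel lip standing 14 mm out of the front panel (to -x), 60 mm above the bench; moves with the drawer. Pushing the lip or the panel toward the unit's +x shuts the drawer.
- bolt_head (a point): centre of the top of the lock bolt's hexagonal steel head (22 mm across corners, 11 mm tall, on a 14 mm shank), on the upright turning axis of crank and bolt. The bolt stands in a round steel threaded boss on the unit's roof; the head's top is 180 mm above the bench when lock_bolt is 0 and sinks with it.
- lock_bolt (a joint): how far the bolt has sunk, in m; a spring presses it down (about 6 N) and it slides through the crank's hub. At the start it lies on the first thread at 0.001 to 0.004, rises as the crank turns back, and past the thread's start drops 8 mm at once, to 0.0085. Then each forward turn sinks it 8 mm: about 0.0165 one turn after the drop. Wound forward without the drop it stays 8 mm too high.
- crank (a joint): turn of the crank in rad, growing forward = clockwise from above; 0 (within 0.2) is where the bolt drops when turned back, 0.7 to 2.6 at the start, stops at -1.3 and 8.5. It turns at a fixed height with about 0.05 N m of friction (1 to 2 N at the knob) and stays where left. The direction of the arm at 0 differs each time.
- crank_knob: the crank's upright black knob: 18 mm in diameter, 48 mm tall, revolving freely on its own pin at the end of the crank arm, 45 mm from the turning axis; origin at its foot, 135 mm above the bench and just above the arm. So it can be gripped firmly and led round a level circle of radius 45 mm with the hand's yaw unchanged.
- knob_mid (a point): the knob's axis at a good height to grip, 27 mm above its foot, 162 mm above the bench.
- capacitor: bystander: aluminium capacitor can, 34 mm in diameter, 60 mm tall, loose; stands on the other side of the unit from the contactor. Origin under its centre.
- tape: bystander: roll of black tape, 84 mm across, 20 mm high.
- tin: bystander: low steel tin, 64 mm across, 45 mm high.
- spray: bystander: spray can, 60 mm across, 170 mm tall, left rear.
- jar: bystander: jar, 60 mm across, 80 mm tall, right rear.
- driver: bystander: screwdriver lying far to the right.
- bush: bystander: loose brass bush, 30 mm across, 14 mm high, on the unit's roof at its rear right corner.
Not all that is in view belongs to the job. Leave any green look-alike of the contactor alone.

How it is judged:
By the outcome, as a careful person would: the job done as asked, in the order asked, and still so for the second after the job is handed in, while the arm keeps its last pose, push and grip.
It also fails if it takes over 72 s, if anything falls off the work surface, if the arm or the gripper's body presses on something with over 40 N, if the wrist force passes 120 N, or if a joint passes its speed limit or range.

## Working session

There is one attempt and no reset: what is moved stays moved. The work goes in short steps, Python scripts to look and compute and a tool call to move; the robot and the scene stay as the last step left them, time stands still between calls to the robot, and variables do not carry over. Pictures are saved under pics/ and viewed, about 8 in all and at most 12, crops included, and the job is handed in when it is done.

Besides the shell and the picture viewer there is one more tool, called after ">>>" by a JSON object that holds its "api" and its "payload". move_arm: Moves the arm, as the interface text tells. Its arguments: {"type":"object","properties":{"steps":{"type":"array","items":{"type":"array","items":{"type":"number"}}},"fingers":{"type":"number"}},"required":["steps"]}

```bash
mkdir -p pics; ls; cat > h.py <<'E'
import numpy as np, cv2
from station import env
from scipy.spatial.transform import Rotation as R
def cam(n):
    c=env.camera_info(n); return c
def rot(c):
    a=np.array(c["attitude"],float)
    return a if a.shape==(3,3) else R.from_quat(a[[1,2,3,0]]).as_matrix()
def ray(c,u,v):
    d=rot(c)@np.array([(u-c["cx"])/c["fx"],(v-c["cy"])/c["fy"],1.]); return np.array(c["xyz"],float),d
def onz(c,u,v,z):
    p,d=ray(c,u,v); return p+d*(z-p[2])/d[2]
def proj(c,P):
    q=rot(c).T@(np.array(P,float)-np.array(c["xyz"])); return np.array([c["fx"]*q[0]/q[2]+c["cx"],c["fy"]*q[1]/q[2]+c["cy"]])
def tri(c1,p1,c2,p2):
    a,d=ray(c1,*p1); b,e=ray(c2,*p2); d/=np.linalg.norm(d); e/=np.linalg.norm(e)
    s=np.linalg.lstsq(np.c_[d,-e],b-a,rcond=None)[0]; x,y=a+s[0]*d,b+s[1]*e
    return (x+y)/2,np.linalg.norm(x-y)
def snap(n,f):
    im=env.capture(n); cv2.imwrite(f"pics/{f}.png",im[:,:,::-1]); return im
def st():
    s=env.observe(); return {k:np.round(s[k],3) for k in("time","eef_pos","tcp_rot","ft_force","opening","joint_positions")}
E
python3 - <<'E'
from h import *
print(st(),env.finger_overhang)
for n in("scene","side","wrist"): snap(n,n+"0"); print(n,env.camera_info(n))
E
```

```text
pics
{'time': np.float64(0.0), 'eef_pos': array([176.376, 572.763, 208.023]), 'tcp_rot': array([-0.   ,  0.149,  0.989, -0.001]), 'ft_force': array([-0.707,  0.471, -0.161]), 'opening': np.float64(87.821), 'joint_positions': array([ 1.157,  0.36 ,  1.511, -0.   ,  1.272, -0.115])} 8.0
scene {'fx': 496.1345344533087, 'fy': 496.1345344533087, 'cx': 316.203631657623, 'cy': 237.30572644101963, 'xyz': array([1144.7258623 ,  503.58190493,  863.73499005]), 'attitude': array([-0.14425803,  0.3364226 ,  0.85739279, -0.36178316])}
side {'fx': 440.94917824889416, 'fy': 440.94917824889416, 'cx': 314.7455346008455, 'cy': 231.30513826240434, 'xyz': array([ 276.71955791, -758.17865765,  975.47525572]), 'attitude': array([-0.35368216,  0.90618052, -0.21925723,  0.0753131 ])}
wrist {'fx': 337.094756346072, 'fy': 337.094756346072, 'cx': 318.56194315628954, 'cy': 245.86886476085343, 'xyz': array([112.47649959, 593.20835078, 383.6273912 ]), 'attitude': array([0.1005918 , 0.79754852, 0.59024448, 0.07354663])}
```

View pics/scene0.png

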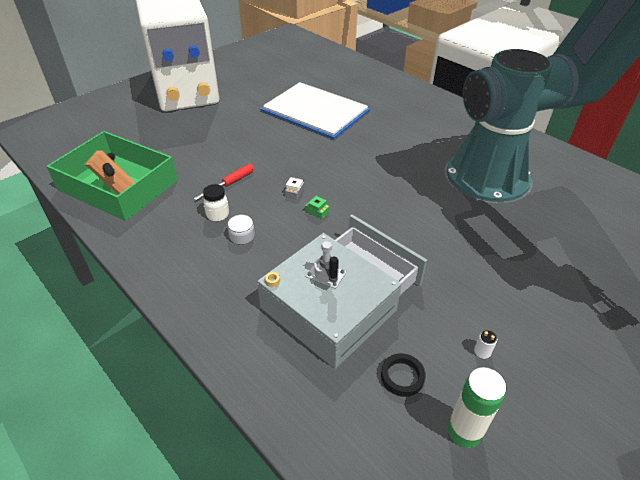

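View pics/side0.png

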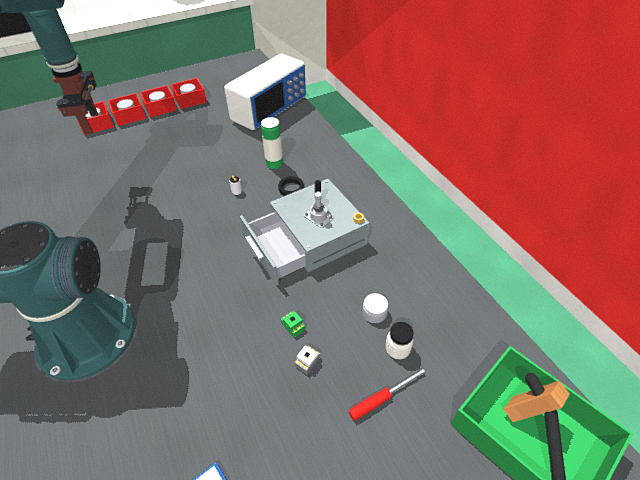

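```bash
python3 - <<'E'
from h import *
a=cv2.imread("pics/scene0.png")[165:365,250:435]; b=cv2.imread("pics/side0.png")[172:382,230:380]
a=cv2.resize(a,None,fx=2.4,fy=2.4,interpolation=2); b=cv2.resize(b,None,fx=2.4,fy=2.4,interpolation=2)
o=np.zeros((max(a.shape[0],b.shape[0]),a.shape[1]+b.shape[1],3),np.uint8); o[:a.shape[0],:a.shape[1]]=a; o[:b.shape[0],a.shape[1]:]=b
cv2.imwrite("pics/m1.png",o); print(o.shape,a.shape)
s,d=cam("scene"),cam("side")
print("cont",tri(s,(293,186),d,(308,357)),"green",tri(s,(317,207),d,(293,322)))
print("knobtop",onz(s,334,257,183),onz(d,318,181,183))
print("cap",tri(s,(486,345),d,(236,186)))
E
```

```text
(504, 804, 3) (480, 444, 3)
cont (array([ 461.12871685, -318.855726  ,   21.69045518]), np.float64(0.06333138921074212)) green (array([ 469.56947532, -215.08639155,   16.57631609]), np.float64(1.6528016360784792))
knobtop [676.81588797  54.20386995 183.        ] [680.83126451  55.26115032 183.        ]
cap (array([515.29116977, 325.59777006,  22.25944593]), np.float64(4.165129955054572))
```

View pics/m1.png

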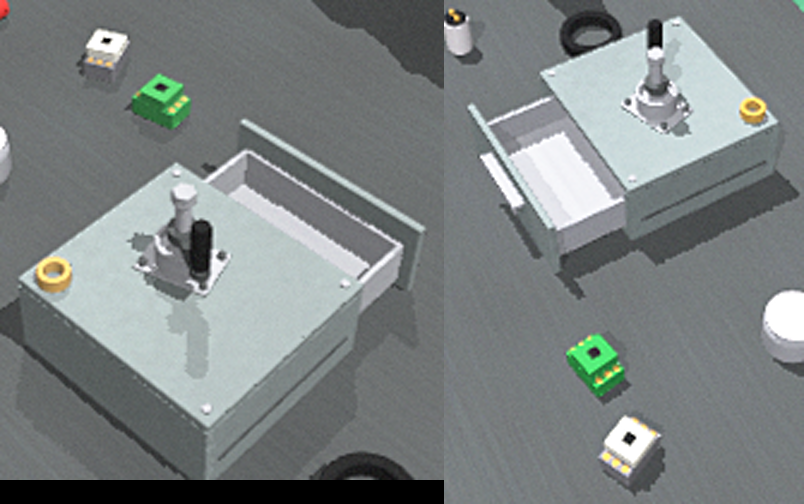

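```bash
python3 - <<'E'
from h import *
s,d=cam("scene"),cam("side")
L=np.array([[100,-110],[100,110],[-100,110],[-100,-110]])
for c,P in((s,[(258.3,282.9),(336.7,342.1),(400,284.6),(324.2,233.8)]),(d,[(368.8,222.8),(327.5,179.1),(270.4,202.4),(305.4,255.3)])):
    W=np.array([onz(c,*p,90)[:2] for p in P]); m=W.mean(0)
    H=(L).T@(W-m); U,S,V=np.linalg.svd(H); Q=V.T@U.T; print(W.round(),m,np.arctan2(Q[1,0],Q[0,0]), (L@Q.T+m-W).round(1).tolist())
print("bolt",onz(s,326.7,244.2,177),onz(d,318,193,177))
# contactor corners white top
for n,c in(("scene",s),("side",d)):
    im=cv2.imread(f"pics/{n}0.png"); h=cv2.cvtColor(im,cv2.COLOR_BGR2HSV)
    k=((h[...,2]>200)&(h[...,1]<40)).astype(np.uint8)
    u,v=(293,186) if n=="scene" else (308,357)
    z=np.zeros_like(k); z[v-20:v+20,u-20:u+20]=k[v-20:v+20,u-20:u+20]
    ys,xs=np.nonzero(z); W=np.array([onz(c,x,y,36)[:2] for x,y in zip(xs,ys)],np.float32)
    print(n,len(xs),cv2.minAreaRect(W))
E
```

```text
[[778. -60.]
 [760. 150.]
 [568. 140.]
 [579. -74.]] [671.25045355  39.08390493] 0.06381837264976618 [[0.4, -4.3], [3.7, 4.8], [-3.9, 2.8], [-0.1, -3.3]]
[[773. -70.]
 [758. 145.]
 [564. 132.]
 [567. -93.]] [665.27976887  28.39976208] 0.06281487985091579 [[-0.7, -4.8], [0.4, -0.5], [-5.1, -0.2], [5.4, 5.4]]
bolt [658.98340101  15.82277265 177.        ] [661.91349784  18.42662724 177.        ]
scene 114 ((458.8564147949219, -312.93157958984375), (39.8968391418457, 43.9689826965332), 17.326919555664062)
side 232 ((453.8868713378906, -321.9167175292969), (50.674625396728516, 38.99979019165039), 26.2843017578125)
```

```bash
cat >> h.py <<'E'
def plan(x,y,z):
    s=env.observe(); q=np.array(s["tcp_rot"]); M=R.from_quat(q[[1,2,3,0]]).as_matrix()
    return np.round(M.T@(np.array([x,y,z])-s["eef_pos"])/1000,4)
def yaw():
    q=np.array(env.observe()["tcp_rot"]); M=R.from_quat(q[[1,2,3,0]]).as_matrix()
    return M, np.degrees(np.arctan2(M[1,1],M[0,1]))
E
python3 - <<'E'
from h import *
c=cam("wrist"); e=env.observe()["eef_pos"]; g=onz(c,c["cx"],c["cy"],36); print("fwd off",g-e, yaw())
# want center at contactor with same height
t=np.array([459,-318,36])-(g-e); t[2]=e[2]; print(t,plan(*t[:2],t[2]), plan(420,200,240))
E
```

```text
fwd off [  20.74617101   -6.15480153 -172.22782198] (array([[-9.55706390e-01,  2.94321288e-01, -5.25074908e-04],
       [ 2.94321723e-01,  9.55705608e-01, -1.23031758e-03],
       [ 1.39708379e-04, -1.33036333e-03, -9.99999105e-01]]), np.float64(72.8831410863432))
[ 438.25382899 -311.84519847  208.22782198] [-0.5106 -0.7685  0.001 ] [-0.3426 -0.2848 -0.0314]
```

>>> {"api": "move_arm", "payload": {"steps": [[-0.038, -0.0317, -0.0035, 0, 0, 0], [-0.038, -0.0317, -0.0035, 0, 0, 0], [-0.038, -0.0317, -0.0035, 0, 0, 0], [-0.038, -0.0317, -0.0035, 0, 0, 0], [-0.038, -0.0317, -0.0035, 0, 0, 0], [-0.038, -0.0317, -0.0035, 0, 0, 0], [-0.038, -0.0317, -0.0035, 0, 0, 0], [-0.038, -0.0317, -0.0035, 0, 0, 0]]}}

```text
time: 0.95
eef_pos: [393.0, 239.7, 237.0]
tcp_rot: [0.0, 0.149, 0.989, 0.0]
ft_force: [0.7, 0.9, -0.4]
opening: 87.6
```

>>> {"api": "move_arm", "payload": {"steps": [[-0.038, -0.0317, -0.0035, 0, 0, 0], [-0.0153, -0.044, 0.001, 0, 0, 0], [-0.0153, -0.044, 0.001, 0, 0, 0], [-0.0153, -0.044, 0.001, 0, 0, 0], [-0.0153, -0.044, 0.001, 0, 0, 0], [-0.0153, -0.044, 0.001, 0, 0, 0], [-0.0153, -0.044, 0.001, 0, 0, 0], [-0.0153, -0.044, 0.001, 0, 0, 0]]}}

```text
time: 1.75
eef_pos: [430.7, -127.7, 233.4]
tcp_rot: [0.0, 0.149, 0.989, 0.0]
ft_force: [0.9, 0.1, 0.2]
opening: 88.0
```

>>> {"api": "move_arm", "payload": {"steps": [[-0.0153, -0.044, 0.001, 0, 0, 0], [-0.0153, -0.044, 0.001, 0, 0, 0], [-0.0153, -0.044, 0.001, 0, 0, 0], [-0.0153, -0.044, 0.001, 0, 0, 0], [0, 0, 0, 0, 0, 0]]}}

```text
time: 2.25
eef_pos: [438.2, -317.8, 229.1]
tcp_rot: [0.001, 0.151, 0.989, -0.001]
ft_force: [0.2, 0.5, 1.0]
opening: 87.8
```

```bash
python3 - <<'E'
from h import *
print(st()); snap("wrist","w1")
E
```

```text
{'time': np.float64(2.25), 'eef_pos': array([ 438.169, -317.841,  229.093]), 'tcp_rot': array([ 0.001,  0.151,  0.989, -0.001]), 'ft_force': array([0.244, 0.49 , 1.002]), 'opening': np.float64(87.775), 'joint_positions': array([-7.540e-01,  2.550e-01,  1.612e+00, -2.000e-03,  1.272e+00,
       -2.021e+00])}
```

View pics/w1.png

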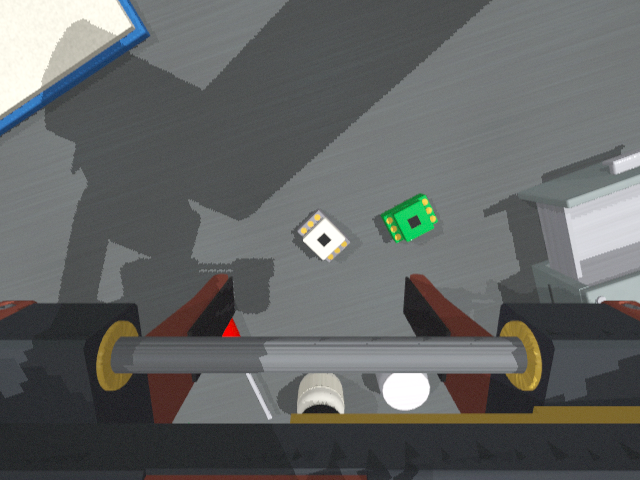

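```bash
python3 - <<'E'
from h import *
c=cam("wrist"); im=cv2.imread("pics/w1.png")[:,:,::-1].astype(int); sub=np.zeros((480,640),bool); sub[200:275,280:362]=1
r,g,b=im[...,0],im[...,1],im[...,2]
w=sub&(im.min(2)>215); ys,xs=np.nonzero(w)
W=np.array([onz(c,x,y,36)[:2] for x,y in zip(xs,ys)],np.float32); print(len(xs),cv2.minAreaRect(W), cv2.minAreaRect(np.c_[xs,ys].astype(np.float32)))
o=sub&(r-b>60); n,l,s,ce=cv2.connectedComponentsWithStats(o.astype(np.uint8))
for i in range(1,n):
    if s[i,4]>4: print(ce[i].round(1),s[i,4],onz(c,*ce[i],23)[:2].round(1))
k=sub&(im.max(2)<40); k[:228]=0;k[252:]=0; ys,xs=np.nonzero(k); print("black",xs.mean(),ys.mean(),onz(c,xs.mean(),ys.mean(),36))
print(yaw()[1])
E
```

```text
770 ((457.7295837402344, -314.47998046875), (33.0765266418457, 34.426307678222656), 27.600351333618164) ((323.5000305175781, 239.00003051757812), (28.991374969482422, 30.405588150024414), 45.0)
[316.8 216.8] 32 [ 433.3 -315. ]
[310.2 223.6] 32 [ 438.6 -324.5]
[303.5 230.3] 30 [ 443.8 -334.2]
[343.7 243.9] 26 [ 473.  -294.4]
[336.7 250.1] 24 [ 477.8 -304.4]
[330.2 256.3] 23 [ 482.8 -313.8]
black nan nan [nan nan nan]
72.66951012604937<stdin>:9: RuntimeWarning: Mean of empty slice.
  ret = ret.dtype.type(ret / rcount)
```

>>> {"api": "move_arm", "payload": {"steps": [[0, 0, 0.015, 0, 0, -0.1297], [0, 0, 0.015, 0, 0, -0.1297], [0, 0, 0.015, 0, 0, -0.1297], [0, 0, 0.015, 0, 0, -0.1297], [0, 0, 0.015, 0, 0, -0.1297], [0, 0, 0.015, 0, 0, -0.1297], [-0.0097, -0.0031, 0.03, 0, 0, 0], [-0.0097, -0.0031, 0.03, 0, 0, 0]]}}

```text
time: 3.1
eef_pos: [458.2, -307.1, 79.1]
tcp_rot: [0.0, -0.238, 0.971, -0.0]
ft_force: [-0.2, 0.3, 0.2]
opening: 87.6
```

>>> {"api": "move_arm", "payload": {"steps": [[0, 0, 0, 0, 0, 0]]}}

```text
time: 3.2
eef_pos: [456.3, -304.9, 76.3]
tcp_rot: [-0.002, -0.238, 0.971, 0.003]
ft_force: [-0.8, 0.5, 0.5]
opening: 87.8
```

```bash
python3 - <<'E'
from h import *
print(st(),yaw()[1],plan(458.2,-314.5,11))
c=cam("wrist"); im=snap("wrist","w2").astype(int)
o=(im[...,0]-im[...,2]>60)&(im[...,1]-im[...,2]>30); n,l,s,ce=cv2.connectedComponentsWithStats(o.astype(np.uint8))
for i in range(1,n):
    if s[i,4]>20: print(ce[i].round(1),s[i,4],onz(c,*ce[i],23)[:2].round(1))
E
```

```text
{'time': np.float64(3.2), 'eef_pos': array([ 456.262, -304.926,   76.292]), 'tcp_rot': array([-0.002, -0.238,  0.971,  0.003]), 'ft_force': array([-0.845,  0.534,  0.463]), 'opening': np.float64(87.817), 'joint_positions': array([-7.150e-01,  4.460e-01,  1.756e+00,  1.000e-03,  9.470e-01,
       -2.767e+00])} 117.5600899789955 [ 0.0026 -0.0098  0.0652]
[282.6 221.4] 83 [ 444.4 -338.3]
[298.6 221.3] 82 [ 439.3 -328.6]
[314.5 221.3] 83 [ 434.2 -318.9]
[284.1 283.1] 47 [ 484.3 -317.5]
[299.5 283. ] 48 [ 479.1 -307.7]
[314.5 283. ] 47 [ 474.1 -298.1]
[391.1 303.3] 76 [ 462.2 -241. ]
[386.2 316.5] 74 [ 472.9 -238.9]
[112.  355.7] 1379 [ 597.3 -407.5]
[525.1 355.8] 1398 [ 452.  -127.6]
[381.6 329.4] 72 [ 483.6 -236.6]
[490.  416.3] 4140 [ 509.8 -120. ]
```

>>> {"api": "move_arm", "payload": {"steps": [[0.0035, -0.0132, 0, 0, 0, 0], [0, 0, 0.02, 0, 0, 0], [0, 0, 0.02, 0, 0, 0], [0, 0, 0.015, 0, 0, 0], [0, 0, 0.01, 0, 0, 0], [0, 0, 0, 0, 0, 0]]}}

```text
time: 3.85
eef_pos: [460.8, -322.5, 14.5]
tcp_rot: [-0.0, -0.237, 0.971, -0.0]
ft_force: [0.2, 0.1, 0.5]
opening: 88.0
```

```bash
python3 - <<'E'
from h import *
print(st(),yaw()[1],plan(459.2,-318.2,11)); snap("wrist","w3")
E
```

```text
{'time': np.float64(3.85), 'eef_pos': array([ 460.825, -322.524,   14.549]), 'tcp_rot': array([-0.   , -0.237,  0.971, -0.   ]), 'ft_force': array([0.159, 0.139, 0.54 ]), 'opening': np.float64(87.957), 'joint_positions': array([-0.733,  0.548,  1.775, -0.   ,  0.818, -2.783])} 117.44973891157794 [-0.0006  0.0046  0.0035]
```

View pics/w3.png

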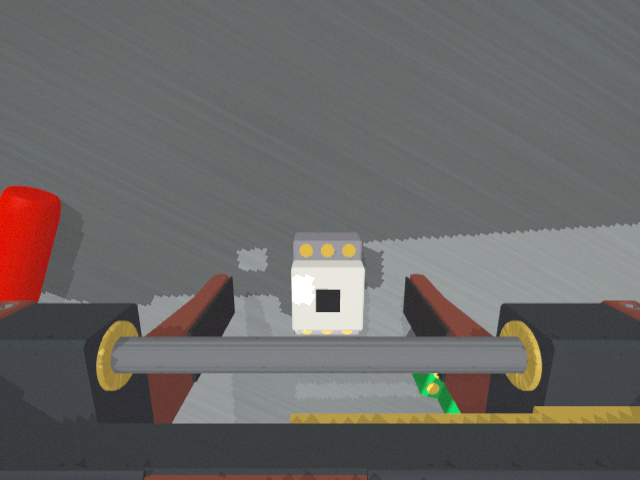

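>>> {"api": "move_arm", "payload": {"steps": [[-0.0005, 0.0045, 0.0, 0, 0, 0], [0, 0, 0.0035, 0, 0, 0], [0, 0, 0, 0, 0, 0]]}}

```text
time: 4.2
eef_pos: [459.3, -317.6, 11.2]
tcp_rot: [0.0, -0.238, 0.971, -0.0]
ft_force: [-0.6, -0.1, 0.9]
opening: 88.0
```

>>> {"api": "move_arm", "payload": {"steps": [[0, 0, 0, 0, 0, 0], [0, 0, 0, 0, 0, 0], [0, 0, 0, 0, 0, 0], [0, 0, 0, 0, 0, 0], [0, 0, 0, 0, 0, 0], [0, 0, 0, 0, 0, 0]], "fingers": 255}}

```text
time: 4.8
eef_pos: [459.3, -317.7, 10.9]
tcp_rot: [-0.0, -0.237, 0.971, -0.0]
ft_force: [-0.2, -0.2, 0.5]
opening: 43.6
```

>>> {"api": "move_arm", "payload": {"steps": [[0, 0, 0, 0, 0, 0], [0, 0, 0, 0, 0, 0], [0, 0, 0, 0, 0, 0]]}}

```text
time: 5.1
eef_pos: [459.3, -317.8, 10.9]
tcp_rot: [0.0, -0.237, 0.971, -0.0]
ft_force: [0.8, 0.3, -0.4]
opening: 35.9
```

>>> {"api": "move_arm", "payload": {"steps": [[0, 0, -0.01, 0, 0, 0], [0, 0, -0.025, 0, 0, 0], [0, 0, -0.04, 0, 0, 0], [0, 0, -0.045, 0, 0, 0], [0, 0, -0.04, 0, 0, 0], [0, 0, -0.02, 0, 0, 0], [0, 0, 0, 0, 0, 0]]}}

```text
time: 5.8
eef_pos: [461.0, -319.1, 194.9]
tcp_rot: [0.002, -0.237, 0.971, -0.003]
ft_force: [0.5, -0.3, -1.4]
opening: 35.4
```

```bash
python3 - <<'E'
from h import *
print(st()); M,y=yaw();print(y)
p=env.observe()["eef_pos"]
# after rotating to y at 93.6 deg, translation to pre-place and to view
a=np.radians(93.6); Y=np.array([np.cos(a),np.sin(a)]); X=np.array([-Y[1],Y[0]])
for t in((440,20),(475,20),(523,25)): d=np.array(t)-p[:2]; print(t,(X@d/1000).round(4),(Y@d/1000).round(4))
E
```

```text
{'time': np.float64(5.8), 'eef_pos': array([ 461.019, -319.149,  194.862]), 'tcp_rot': array([ 0.002, -0.237,  0.971, -0.003]), 'ft_force': array([ 0.524, -0.254, -1.399]), 'opening': np.float64(35.446), 'joint_positions': array([-0.729,  0.312,  1.62 , -0.   ,  1.203, -2.779])}
117.4733427800933
(440, 20) -0.0003 0.3398
(475, 20) -0.0352 0.3376
(523, 25) -0.0835 0.3396
```

>>> {"api": "move_arm", "payload": {"steps": [[0, 0, -0.01, 0, 0, 0.139], [0, 0, -0.01, 0, 0, 0.139], [0, 0, -0.01, 0, 0, 0.139], [-0.01, 0.047, 0, 0, 0, 0], [-0.01, 0.047, 0, 0, 0, 0], [-0.01, 0.047, 0, 0, 0, 0], [-0.01, 0.047, 0, 0, 0, 0], [-0.01, 0.047, 0, 0, 0, 0]]}}

```text
time: 6.6
eef_pos: [493.2, -77.9, 219.3]
tcp_rot: [-0.001, -0.031, 1.0, 0.0]
ft_force: [1.4, -0.3, -1.5]
opening: 35.5
```

>>> {"api": "move_arm", "payload": {"steps": [[0, 0.04, 0, 0, 0, 0], [0, 0.04, 0, 0, 0, 0], [0, 0.023, 0, 0, 0, 0], [0, 0, 0, 0, 0, 0], [0, 0, 0, 0, 0, 0]]}}

```text
time: 7.1
eef_pos: [487.2, 22.8, 219.7]
tcp_rot: [-0.001, -0.032, 0.999, -0.0]
ft_force: [0.3, 0.6, -0.1]
opening: 35.8
```

```bash
python3 - <<'E'
from h import *
print(st(),yaw()[1]); snap("wrist","w4")
E
```

```text
{'time': np.float64(7.1), 'eef_pos': array([487.166,  22.832, 219.723]), 'tcp_rot': array([-0.001, -0.032,  0.999, -0.   ]), 'ft_force': array([ 0.336,  0.556, -0.135]), 'opening': np.float64(35.825), 'joint_positions': array([-9.400e-02,  1.870e-01,  1.729e+00, -1.000e-03,  1.228e+00,
       -1.729e+00])} 93.6657772652366
```

View pics/w4.png

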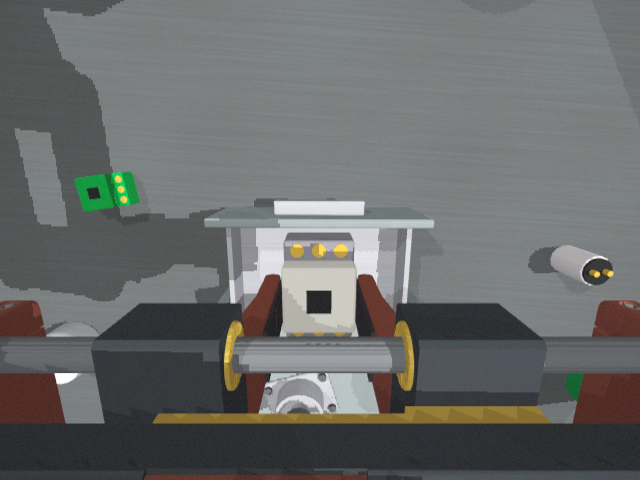

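```bash
python3 - <<'E'
from h import *
c=cam("wrist")
for n,u,v,z in(("inL",433,226,85),("inR",206,226,85),("outL",431,211,85),("outR",216,209,85),("lipL",364,201,63),("lipR",275,201,63),("wallL",409,230,58),("wallR",229,230,58)): print(n,onz(c,u,v,z).round(1))
im=cv2.imread("pics/w4.png"); 
for u in(225,250,390,415): print(u,im[200:240,u].mean(1).astype(int).tolist())
E
```

```text
inL [473.4 129.   85. ]
inR [487.2 -83.1  85. ]
outL [459.5 125.   85. ]
outR [470.6 -73.6  85. ]
lipL [456.7  65.4  63. ]
lipR [462.4 -22.1  63. ]
wallL [483.7 114.8  58. ]
wallR [495.6 -68.6  58. ]
225 [126, 127, 131, 130, 134, 127, 128, 106, 108, 120, 119, 114, 115, 117, 117, 116, 116, 114, 127, 137, 142, 142, 142, 139, 140, 138, 128, 110, 91, 84, 86, 87, 86, 86, 88, 87, 87, 88, 82, 89]
250 [128, 127, 128, 131, 133, 129, 112, 113, 117, 120, 119, 118, 114, 112, 114, 113, 116, 115, 122, 134, 140, 143, 141, 138, 141, 137, 130, 122, 136, 145, 145, 145, 144, 144, 144, 144, 143, 146, 143, 147]
390 [129, 128, 131, 128, 129, 128, 131, 121, 117, 114, 115, 116, 117, 115, 116, 113, 117, 116, 116, 161, 185, 195, 197, 197, 197, 195, 195, 179, 147, 140, 145, 148, 145, 144, 145, 146, 144, 144, 146, 142]
415 [127, 126, 124, 133, 131, 128, 126, 129, 132, 129, 121, 119, 117, 117, 117, 117, 117, 120, 116, 155, 185, 197, 199, 198, 197, 196, 194, 178, 138, 113, 114, 115, 115, 113, 115, 117, 115, 111, 114, 111]
```

>>> {"api": "move_arm", "payload": {"steps": [[-0.0333, 0.0007, 0, 0, 0, 0], [0, 0, 0.04, 0, 0, 0], [0, 0, 0.04, 0, 0, 0], [0, 0, 0.03, 0, 0, 0], [0, 0, 0, 0, 0, 0], [0, 0, 0, 0, 0, 0]]}}

```text
time: 7.75
eef_pos: [521.2, 24.4, 110.8]
tcp_rot: [-0.001, -0.03, 1.0, -0.0]
ft_force: [-0.3, 0.2, -0.8]
opening: 35.9
```

```bash
python3 - <<'E'
from h import *
print(st(),yaw()[1],plan(520.4,25.6,29)); c=cam("wrist");im=snap("wrist","w5")
for u in(225,250,390,415): print(u,im[150:240:2,u].mean(1).astype(int).tolist())
E
```

```text
{'time': np.float64(7.75), 'eef_pos': array([521.161,  24.439, 110.766]), 'tcp_rot': array([-0.001, -0.03 ,  1.   , -0.   ]), 'ft_force': array([-0.308,  0.249, -0.796]), 'opening': np.float64(35.891), 'joint_positions': array([-0.085,  0.363,  1.789, -0.   ,  0.991, -1.717])} 93.4904660818874 [0.0006 0.0012 0.0818]
225 [120, 118, 121, 122, 122, 124, 122, 124, 121, 123, 125, 125, 124, 120, 124, 128, 124, 110, 110, 113, 114, 124, 183, 194, 193, 191, 189, 187, 157, 194, 203, 207, 204, 204, 205, 204, 206, 172, 138, 140, 138, 140, 134, 137, 139]
250 [120, 124, 122, 126, 121, 125, 125, 119, 125, 131, 133, 97, 85, 80, 84, 85, 82, 102, 108, 109, 115, 124, 180, 191, 191, 191, 188, 186, 157, 195, 202, 206, 204, 204, 204, 172, 137, 137, 137, 138, 138, 137, 135, 138, 139]
390 [125, 125, 121, 124, 124, 123, 120, 124, 126, 123, 122, 121, 129, 120, 124, 124, 128, 106, 103, 99, 110, 107, 178, 190, 190, 188, 186, 184, 157, 201, 212, 207, 209, 210, 208, 207, 209, 206, 208, 206, 207, 210, 210, 209, 209]
415 [124, 122, 125, 120, 125, 120, 119, 123, 126, 125, 123, 123, 121, 124, 118, 124, 125, 115, 109, 111, 111, 111, 175, 188, 188, 188, 184, 184, 158, 194, 167, 140, 135, 141, 137, 136, 140, 137, 138, 134, 136, 140, 140, 138, 139]
```

View pics/w5.png

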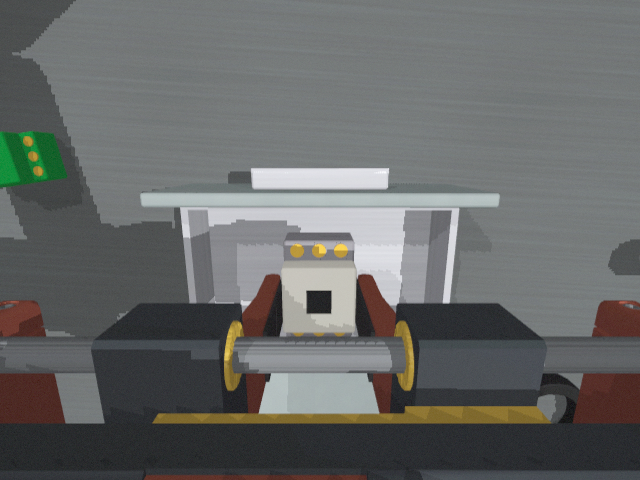

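```bash
python3 - <<'E'
from h import *
c=cam("wrist"); print(onz(c,142,206,85),onz(c,498,206,85),onz(c,320,206,85))
# contactor front screws, base z = tcp-10.9
print(onz(c,319,250.5,110.8-10.9+23))
E
```

```text
[489.01275067 -83.48851631  85.        ] [475.4693533  130.02079454  85.        ] [482.23927513  23.29415089  85.        ]
[499.66695335  23.77297957 122.9       ]
```

>>> {"api": "move_arm", "payload": {"steps": [[0, 0.001, 0.01, 0, 0, 0], [0, 0, 0.02, 0, 0, 0], [0, 0, 0.02, 0, 0, 0], [0, 0, 0.015, 0, 0, 0], [0, 0, 0.008, 0, 0, 0], [0, 0, 0, 0, 0, 0], [0, 0, 0, 0, 0, 0]]}}

```text
time: 8.5
eef_pos: [522.0, 26.5, 38.6]
tcp_rot: [0.001, -0.031, 1.0, -0.0]
ft_force: [-0.4, 1.0, -0.1]
opening: 35.7
```

>>> {"api": "move_arm", "payload": {"steps": [[0, 0, 0.004, 0, 0, 0], [0, 0, 0.003, 0, 0, 0], [0, 0, 0.001, 0, 0, 0], [0, 0, 0.001, 0, 0, 0], [0, 0, 0, 0, 0, 0]]}}

```text
time: 9.0
eef_pos: [521.1, 26.5, 28.8]
tcp_rot: [-0.0, -0.031, 1.0, -0.0]
ft_force: [0.4, 0.4, -0.6]
opening: 35.7
```

>>> {"api": "move_arm", "payload": {"steps": [[0, 0, 0.0005, 0, 0, 0], [0, 0, 0.0005, 0, 0, 0], [0, 0, 0, 0, 0, 0]]}}

```text
time: 9.3
eef_pos: [521.3, 26.5, 27.9]
tcp_rot: [0.0, -0.031, 1.0, -0.0]
ft_force: [-0.8, -0.4, -1.5]
opening: 35.6
```

>>> {"api": "move_arm", "payload": {"steps": [[0, 0, 0.0005, 0, 0, 0], [0, 0, 0.0005, 0, 0, 0], [0, 0, 0, 0, 0, 0], [0, 0, 0, 0, 0, 0]]}}

```text
time: 9.7
eef_pos: [522.1, 26.5, 27.8]
tcp_rot: [0.001, -0.031, 1.0, -0.0]
ft_force: [-1.8, 0.9, 8.1]
opening: 35.9
```

>>> {"api": "move_arm", "payload": {"steps": [[0, 0, -0.0005, 0, 0, 0], [0, 0, 0, 0, 0, 0], [0, 0, 0, 0, 0, 0], [0, 0, 0, 0, 0, 0], [0, 0, 0, 0, 0, 0]], "fingers": 60}}

```text
time: 10.2
eef_pos: [521.1, 26.5, 27.2]
tcp_rot: [-0.0, -0.031, 1.0, -0.0]
ft_force: [-0.5, -0.2, 0.6]
opening: 67.0
```

>>> {"api": "move_arm", "payload": {"steps": [[0, 0, -0.01, 0, 0, 0], [0, 0, -0.02, 0, 0, 0], [0, 0, -0.04, 0, 0, 0], [0, 0, -0.04, 0, 0, 0], [0, 0, -0.02, 0, 0, 0], [0, 0, 0, 0, 0, 0]]}}

```text
time: 10.8
eef_pos: [523.8, 26.3, 161.2]
tcp_rot: [0.004, -0.031, 1.0, -0.0]
ft_force: [0.5, 0.2, 0.1]
opening: 67.2
```

```bash
python3 - <<'E'
from h import *
print(st(),yaw()[1]); c=cam("wrist");im=snap("wrist","w6")
p=env.observe()["eef_pos"]
E
```

```text
{'time': np.float64(10.8), 'eef_pos': array([523.832,  26.346, 161.162]), 'tcp_rot': array([ 0.004, -0.031,  1.   , -0.   ]), 'ft_force': array([0.514, 0.163, 0.09 ]), 'opening': np.float64(67.211), 'joint_positions': array([-0.081,  0.298,  1.736, -0.   ,  1.1  , -1.715])} 93.57818970922852
```

View pics/w6.png

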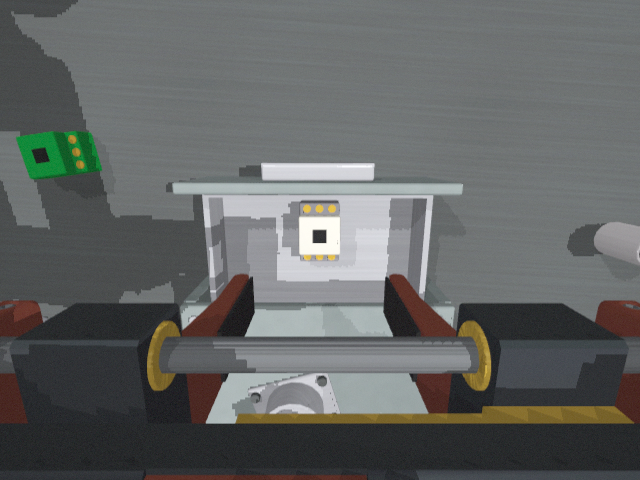

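>>> {"api": "move_arm", "payload": {"steps": [[0.045, 0, 0, 0, 0, 0], [0.045, 0, 0, 0, 0, 0], [0.014, 0, 0, 0, 0, 0], [0, 0, 0.035, 0, 0, 0], [0, 0, 0.04, 0, 0, 0], [0, 0, 0.033, 0, 0, 0], [0, 0, 0, 0, 0, 0], [0, 0, 0, 0, 0, 0]], "fingers": 255}}

```text
time: 11.65
eef_pos: [416.6, 20.1, 48.8]
tcp_rot: [-0.002, -0.031, 1.0, 0.0]
ft_force: [0.8, 0.0, -0.1]
opening: 6.7
```

>>> {"api": "move_arm", "payload": {"steps": [[-0.01, 0, 0, 0, 0, 0], [-0.005, 0, 0, 0, 0, 0], [-0.005, 0, 0, 0, 0, 0], [-0.005, 0, 0, 0, 0, 0], [-0.005, 0, 0, 0, 0, 0]]}}

```text
time: 12.15
eef_pos: [448.2, 21.9, 49.8]
tcp_rot: [0.0, -0.031, 1.0, -0.0]
ft_force: [0.0, -0.6, -0.7]
opening: 0.5
```

>>> {"api": "move_arm", "payload": {"steps": [[-0.004, 0, 0, 0, 0, 0], [-0.005, 0, 0, 0, 0, 0], [-0.007, 0, 0, 0, 0, 0], [-0.008, 0, 0, 0, 0, 0], [-0.008, 0, 0, 0, 0, 0], [-0.008, 0, 0, 0, 0, 0], [-0.008, 0, 0, 0, 0, 0], [-0.008, 0, 0, 0, 0, 0]]}}

```text
time: 12.95
eef_pos: [503.3, 25.3, 49.6]
tcp_rot: [-0.0, -0.031, 1.0, -0.0]
ft_force: [-2.1, -1.6, 5.4]
opening: 0.3
```

>>> {"api": "move_arm", "payload": {"steps": [[-0.007, 0, 0, 0, 0, 0], [-0.006, 0, 0, 0, 0, 0], [-0.005, 0, 0, 0, 0, 0], [-0.004, 0, 0, 0, 0, 0], [0, 0, 0, 0, 0, 0]]}}

```text
time: 13.45
eef_pos: [526.5, 26.7, 49.6]
tcp_rot: [0.001, -0.031, 1.0, -0.0]
ft_force: [0.5, -0.3, 4.2]
opening: 0.2
```

>>> {"api": "move_arm", "payload": {"steps": [[-0.003, 0, 0, 0, 0, 0], [-0.003, 0, 0, 0, 0, 0], [-0.003, 0, 0, 0, 0, 0], [0, 0, 0, 0, 0, 0]]}}

```text
time: 13.85
eef_pos: [534.8, 27.2, 49.5]
tcp_rot: [0.0, -0.031, 1.0, -0.0]
ft_force: [-0.2, -1.0, 4.8]
opening: 0.4
```

>>> {"api": "move_arm", "payload": {"steps": [[-0.002, 0, 0, 0, 0, 0], [-0.0015, 0, 0, 0, 0, 0], [0, 0, 0, 0, 0, 0]]}}

```text
time: 14.15
eef_pos: [537.2, 27.4, 49.5]
tcp_rot: [-0.001, -0.031, 1.0, -0.0]
ft_force: [-1.6, -1.8, 6.8]
opening: 0.6
```

>>> {"api": "move_arm", "payload": {"steps": [[-0.0015, 0, 0, 0, 0, 0], [-0.0015, 0, 0, 0, 0, 0], [0, 0, 0, 0, 0, 0]]}}

```text
time: 14.45
eef_pos: [537.3, 27.4, 49.3]
tcp_rot: [-0.003, -0.031, 0.999, -0.0]
ft_force: [-8.3, -3.3, 13.0]
opening: 0.9
```

>>> {"api": "move_arm", "payload": {"steps": [[-0.0015, 0, 0, 0, 0, 0], [-0.001, 0, 0, 0, 0, 0], [0, 0, 0, 0, 0, 0]]}}

```text
time: 14.75
eef_pos: [537.4, 27.4, 49.2]
tcp_rot: [-0.005, -0.032, 0.999, -0.0]
ft_force: [-13.3, -4.5, 17.9]
opening: 0.5
```

>>> {"api": "move_arm", "payload": {"steps": [[0.006, 0, 0, 0, 0, 0], [0.01, 0, 0, 0, 0, 0], [0.025, 0, 0, 0, 0, 0], [0.02, 0, -0.03, 0, 0, 0], [0, 0, -0.048, 0, 0, 0], [0, 0, -0.048, 0, 0, 0], [0, 0, -0.048, 0, 0, 0], [0, 0, -0.03, 0, 0, 0]], "fingers": 0}}

```text
time: 15.55
eef_pos: [482.7, 24.2, 256.5]
tcp_rot: [0.002, -0.031, 1.0, -0.0]
ft_force: [0.4, -0.1, -0.4]
opening: 60.9
```

>>> {"api": "move_arm", "payload": {"steps": [[0, 0, -0.02, 0, 0, 0], [0, 0, 0, 0, 0, 0]]}}

```text
time: 15.75
eef_pos: [483.6, 24.1, 275.8]
tcp_rot: [0.003, -0.031, 1.0, -0.0]
ft_force: [0.8, -0.6, -0.6]
opening: 77.2
```

```bash
python3 - <<'E'
from h import *
print(st(),yaw()[1]); w=snap("wrist","w7"); s=snap("scene","s7"); d=snap("side","d7")
a=cv2.imread("pics/s7.png")[205:365,250:430]; b=cv2.imread("pics/d7.png")[165:290,230:390]; k=cv2.imread("pics/w7.png")
a=cv2.resize(a,(405,360),interpolation=2); b=cv2.resize(b,(395,309),interpolation=2); o=np.zeros((600,800,3),np.uint8)
o[:360,:405]=a; o[:309,405:]=b; o[360:,:320]=cv2.resize(k,(320,240)); cv2.imwrite("pics/m2.png",o)
E
```

```text
{'time': np.float64(15.75), 'eef_pos': array([483.623,  24.137, 275.764]), 'tcp_rot': array([ 0.003, -0.031,  1.   , -0.   ]), 'ft_force': array([ 0.842, -0.562, -0.591]), 'opening': np.float64(77.16), 'joint_positions': array([-0.093,  0.127,  1.658,  0.   ,  1.352, -1.726])} 93.58142549350913
```

View pics/m2.png

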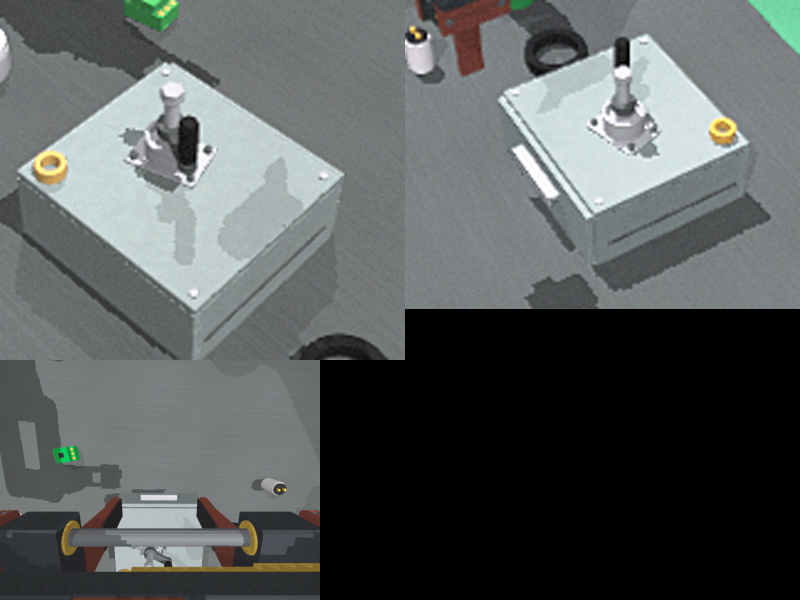

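```bash
python3 - <<'E'
from h import *
s,d=cam("scene"),cam("side")
for n,c,f,(x0,x1,y0,y1) in(("scene",s,"s7",(322,345,250,290)),("side",d,"d7",(310,326,175,205))):
    im=cv2.imread(f"pics/{f}.png"); k=np.zeros(im.shape[:2],np.uint8); k[y0:y1,x0:x1]=(im[y0:y1,x0:x1].max(2)<50)
    nn,l,st_,ce=cv2.connectedComponentsWithStats(k); i=1+st_[1:,4].argmax(); print(n,st_[i],ce[i])
    if n=="scene":
        print(onz(c,*ce[i],159)); ps=ce[i]
    else:
        ys,xs=np.nonzero(l==i); t=ys.min(); print([(y,xs[ys==y].min(),xs[ys==y].max()) for y in range(t,ys.max()+1)])
        w=st_[i,2]; pt=(st_[i,0]+w/2-.5,t+w/2*.6); print(pt,onz(c,*pt,183))
print("head",onz(s,326.4,246.3,172),onz(d,318.7,196.2,172),tri(s,(326.4,246.3),d,(318.7,196.2)))
E
```

```text
scene [329 257   9  22 150] [332.98666667 268.03333333]
[682.17305095  57.8878121  159.        ]
side [315 181   6  11  51] [317.8627451  186.01960784]
[(181, np.int64(316), np.int64(319)), (182, np.int64(316), np.int64(320)), (183, np.int64(315), np.int64(320)), (184, np.int64(316), np.int64(320)), (185, np.int64(316), np.int64(320)), (186, np.int64(316), np.int64(320)), (187, np.int64(316), np.int64(320)), (188, np.int64(316), np.int64(320)), (189, np.int64(316), np.int64(320)), (190, np.int64(316), np.int64(320)), (191, np.int64(315), np.int64(320))]
(np.float64(317.5), np.float64(182.8)) [676.2883426  49.3455072 183.       ]
head [659.92390468  16.08653909 172.        ] [660.27375029  11.27199943 172.        ] (array([660.04017798,  14.1133796 , 170.18079482]), np.float64(3.028794608828051))
```

>>> {"api": "move_arm", "payload": {"steps": [[0, 0, 0, 0, 0, -0.135], [0, 0, 0, 0, 0, -0.135], [0, 0, 0, 0, 0, -0.135], [0, 0, 0, 0, 0, -0.135], [0, 0, 0, 0, 0, -0.135], [0, 0, 0, 0, 0, -0.135], [-0.0298, -0.0262, 0, 0, 0, 0], [-0.0298, -0.0262, 0, 0, 0, 0]], "fingers": 90}}

```text
time: 16.7
eef_pos: [559.8, 36.2, 271.2]
tcp_rot: [-0.002, -0.422, 0.906, 0.001]
ft_force: [-0.2, -0.1, 0.6]
opening: 56.6
```

>>> {"api": "move_arm", "payload": {"steps": [[-0.0298, -0.0262, 0.005, 0, 0, 0], [-0.0298, -0.0262, 0.005, 0, 0, 0], [-0.0298, -0.0262, 0.005, 0, 0, 0], [0, 0, 0.005, 0, 0, 0], [0, 0, 0, 0, 0, 0], [0, 0, 0, 0, 0, 0]]}}

```text
time: 17.3
eef_pos: [676.5, 53.9, 251.8]
tcp_rot: [-0.002, -0.422, 0.906, 0.001]
ft_force: [1.0, -0.0, 1.6]
opening: 56.9
```

```bash
python3 - <<'E'
from h import *
print(st(),yaw()[1],plan(679.5,54,151)); snap("wrist","w8"); c=cam("wrist")
print("pred knob",proj(c,[679.5,54,183]),proj(c,[660,15,178]))
E
```

```text
{'time': np.float64(17.3), 'eef_pos': array([676.511,  53.91 , 251.757]), 'tcp_rot': array([-0.002, -0.422,  0.906,  0.001]), 'ft_force': array([ 0.962, -0.02 ,  1.55 ]), 'opening': np.float64(56.947), 'joint_positions': array([-0.022,  0.445,  1.265, -0.   ,  1.435, -2.465])} 139.98166236579362 [-0.0022 -0.0025  0.1007]
pred knob [315.59196398 253.88089553] [301.89123031 196.70407807]
```

View pics/w8.png

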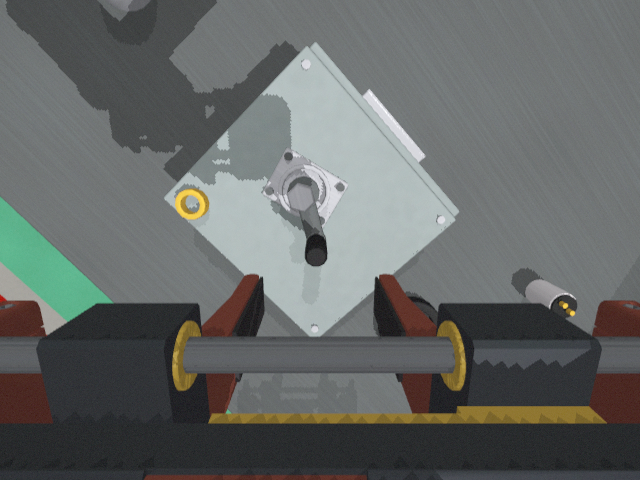

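```bash
python3 - <<'E'
from h import *
c=cam("wrist"); im=cv2.imread("pics/w8.png"); k=np.zeros((480,640),np.uint8); k[225:275,295:340]=im[225:275,295:340].max(2)<45
n,l,s,ce=cv2.connectedComponentsWithStats(k); i=1+s[1:,4].argmax(); print(s[i],ce[i])
b=s[i][1]+s[i][3]; w=s[i][2]; pt=(s[i][0]+w/2-.5,b-w/2); print("top",pt,onz(c,*pt,183),"px/mm",w/18)
print(im[170:215:2,302].mean(1).astype(int), im[188,280:326:2].mean(1).astype(int))
print("head",onz(c,302,189,178))
cv2.imwrite("pics/crop8.png",cv2.resize(im[140:280,240:380],None,fx=4,fy=4,interpolation=2))
E
```

```text
[306 234  21  29 284] [315.79225352 243.93661972]
top (np.float64(316.0), np.float64(252.5)) [678.56879033  53.3697798  183.        ] px/mm 1.1666666666666667
[206 140 153 122  86  82  87 116 139 158 157 158 158 157 157 154 155 155
 156 158 137 108 110] [159 107 148 163  94  79 119 149 163 155 160 158 153 149 140 127 125 125
 125 122 217 185 135]
head [656.27609832  10.77794929 178.        ]
```

View pics/crop8.png

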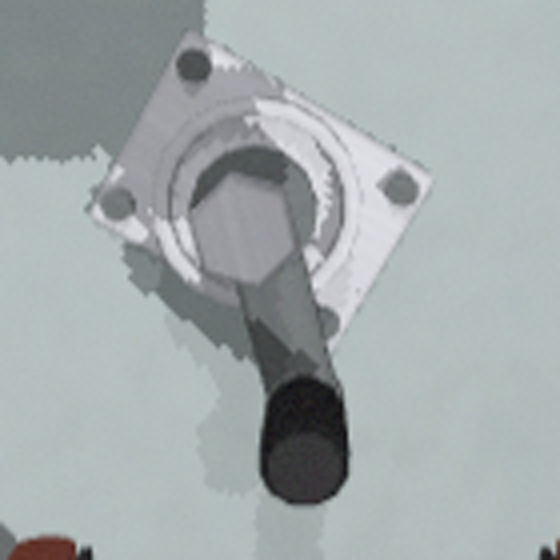

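>>> {"api": "move_arm", "payload": {"steps": [[-0.003, -0.0016, 0.02, 0, 0, 0], [0, 0, 0.02, 0, 0, 0], [0, 0, 0, 0, 0, 0], [0, 0, 0, 0, 0, 0]]}}

```text
time: 17.75
eef_pos: [680.8, 55.1, 214.0]
tcp_rot: [-0.0, -0.422, 0.906, 0.0]
ft_force: [0.5, -0.1, -0.7]
opening: 56.9
```

```bash
python3 - <<'E'
from h import *
print(st(),yaw()[1],plan(679.8,55.4,151))
E
```

```text
{'time': np.float64(17.75), 'eef_pos': array([680.752,  55.148, 214.044]), 'tcp_rot': array([-0.   , -0.422,  0.906,  0.   ]), 'ft_force': array([ 0.532, -0.111, -0.713]), 'opening': np.float64(56.92), 'joint_positions': array([-0.02 ,  0.475,  1.308, -0.   ,  1.359, -2.463])} 139.97688203901157 [0.0004 0.0009 0.063 ]
```

>>> {"api": "move_arm", "payload": {"steps": [[0, 0.0008, 0.02, 0, 0, 0], [0, 0, 0.02, 0, 0, 0], [0, 0, 0.015, 0, 0, 0], [0, 0, 0.008, 0, 0, 0], [0, 0, 0, 0, 0, 0]]}}

```text
time: 18.25
eef_pos: [680.5, 55.7, 149.8]
tcp_rot: [-0.001, -0.422, 0.906, 0.0]
ft_force: [0.6, -0.1, 0.5]
opening: 56.9
```

>>> {"api": "move_arm", "payload": {"steps": [[0, 0, 0, 0, 0, 0], [0, 0, 0, 0, 0, 0], [0, 0, 0, 0, 0, 0], [0, 0, 0, 0, 0, 0], [0, 0, 0, 0, 0, 0], [0, 0, 0, 0, 0, 0]], "fingers": 255}}

```text
time: 18.85
eef_pos: [681.1, 55.8, 150.6]
tcp_rot: [0.0, -0.422, 0.906, -0.0]
ft_force: [-0.3, -0.1, 1.4]
opening: 17.3
```

```bash
cat >> h.py <<'E'
C=np.array([660.8,15.1])
def rows(th0,dth,n):  # degrees
    f=np.radians(th0+130+dth*np.arange(n+1)); P=.045*np.c_[np.cos(f),-np.sin(f)]
    print(np.diff(P,axis=0).round(4).tolist())
def look(tag):
    s=env.observe(); p=s["eef_pos"]-np.r_[C,0]; print(tag,round(float(s["time"]),2),"ang",np.degrees(np.arctan2(p[1],p[0])).round(1),"r",np.hypot(p[0],p[1]).round(1),"z",p[2].round(1),"F",np.round(s["ft_force"],1),"T",np.round(s["torque"],2))
    for n,f,(u,v) in(("scene","s7",(326,246)),("side","d7",(318,197))):
        a=cv2.imread(f"pics/{f}.png")[v-6:v+9,u-7:u+8]; im=snap(n,f"{tag}_{n}")[:,:,::-1]
        b=im[v-16:v+25,u-13:u+14]
        a,b=[cv2.resize(x,None,fx=4,fy=4,interpolation=cv2.INTER_CUBIC) for x in(a,b)]
        m=cv2.matchTemplate(b,a,cv2.TM_CCOEFF_NORMED); _,q,_,l=cv2.minMaxLoc(m); print(" ",n,"shift",l[0]/4-6,l[1]/4-10,"score",round(q,2))
    snap("wrist",f"{tag}_wrist")
E
python3 - <<'E'
from h import *
look("t0"); rows(63.9,5.7296,8); rows(63.9+45.84,5.7296,8)
s,d=cam("scene"),cam("side"); print([proj(c,[*C,170])-proj(c,[*C,178]) for c in(s,d)])
E
```

```text
t0 18.85 ang 63.6 r 45.5 z 150.6 F [-0.3 -0.1  1.4] T [ 0.08  0.13 -0.04]
  scene shift 6.0 9.0 score 0.57
  side shift 0.0 0.0 score 0.76
[[0.0013, 0.0043], [0.0017, 0.0042], [0.0021, 0.004], [0.0025, 0.0037], [0.0029, 0.0035], [0.0032, 0.0032], [0.0035, 0.0028], [0.0038, 0.0025]]
[[0.004, 0.0021], [0.0042, 0.0017], [0.0043, 0.0012], [0.0044, 0.0008], [0.0045, 0.0004], [0.0045, -0.0001], [0.0045, -0.0005], [0.0044, -0.001]]
[array([-0.07072647,  2.87768937]), array([0.03845017, 2.2094352 ])]
```

>>> {"api": "move_arm", "payload": {"steps": [[0.0013, 0.0043, 0, 0, 0, 0], [0.0017, 0.0042, 0, 0, 0, 0], [0.0021, 0.004, 0, 0, 0, 0], [0.0025, 0.0037, 0, 0, 0, 0], [0, 0, 0, 0, 0, 0]]}}

```text
time: 19.5
eef_pos: [662.4, 60.4, 150.5]
tcp_rot: [-0.001, -0.423, 0.906, 0.0]
ft_force: [-0.2, -1.0, 2.0]
opening: 17.3
```

```bash
python3 -c "
from h import *
look('t1')"
```

```text
t1 19.5 ang 88.0 r 45.4 z 150.5 F [-0.2 -1.   2. ] T [-0.14 -0.03 -0.05]
  scene shift -1.0 13.5 score 0.48
  side shift -3.0 4.5 score 0.32
```

```bash
python3 - <<'E'
from h import *
def asc(f,u0,u1,v0,v1):
    g=cv2.imread(f"pics/{f}.png",0)[v0:v1,u0:u1]; print(f); [print(v0+i,"".join(" .:-=+*#%@"[int(x)//26] for x in r)) for i,r in enumerate(g)]
asc("d7",300,340,180,222); asc("t1_side",300,340,180,222)
c=cam("wrist"); print(proj(c,[*C,178]),proj(c,[*C,170]))
g=cv2.imread("pics/t1_wrist.png",0); u,v=proj(c,[*C,178]).astype(int)
b=cv2.resize(g[v-50:v+50,u-60:u+60],None,fx=.5,fy=.5,interpolation=cv2.INTER_AREA); [print("".join(" .:-=+*#%@"[int(x)//26] for x in r)) for r in b]
E
```

```text
d7
180 ..==============-.::=++*%%@@%#+=+===+===
181 ..:============:....:*%%%%@@%%#+==+=+=+=
182 ...===========-:..:. %%%%+*+#%%#+======+
183 ...:==========-..... %%%%%%%%%%%#+=====+
184 ....========+#*: ... %%%%%%%%%%%%*==+=++
185 ....=====++*%@*: ... %%%%%%%%%%%%@*=====
186 :...-===*%%%%%*: ... %%%%%%%%%%%%%@*====
187 .. .-+*#%##%%%*: ... %%%%%%%%%%%%%%@*===
188 ..:=########%%*: . . %%%%##%%%%%%%%%@*==
189 =+############+: ..  %%%#####%%%%%%%%@*=
190 %############%+:     %#######%%%%%%%%%@*
191 ##############+..=+= #######%%%%%%%%%%%%
192 ##############*=*@@@*%######%%%%%%%%%%%%
193 ###############@@@@@@%######%%%%%%%%%%%%
194 ###############@@@@@@%#####%%%%%%%%%%%%%
195 ############%%#@@@@@@#####%%%%%%%%%%%%%%
196 ###########%%%#+#%@#++####%%%%%%%%%%%%%%
197 ##########%%%%#+++++++####%%%%%%%%%%%%%%
198 ########%%%%%%#*++*+=+###%%%%%%%%%%%%%%%
199 #####%%%%%%%%%%*++*+-#######%%%%%%%%%%%%
200 ###%%%%%%%%%%%%*+**+=########%%%%%%%%%%%
201 ##%%%%%%%%%%%%%*+**+=########%%%%%%%%%%%
202 %%%%%%%%%%%%%%%*+**+=########%%%%%%%%%%%
203 %%%%%%%%%%%%%%#++**+==*######%%%%%%%%%%%
204 %%%%%%%%%%%%%
[... 5096 characters left out ...]
***************+::::::-::---:
#####################***#*#*#******************=::-::::-:---
####################*****####*******************=::::::::--:
*####################****#####*******************=:-::::::..
####################*****#######******************-::-:-:.  
###*##*#############*****########*****************+::--:....
####*###*############***#########******************+-:-.....
###**##**##########****##########*******************+::   ..
###********########***#*##########***********+====+**=.   ..
#####******####*#*#****##########***********-::::::+++. ....
#*####******#****#***#**####*####**********+:::::::-:=......
######**************#####*##*####**********=::::::::.=. ....
```

```bash
cat >> h.py <<'E'
def asc(tag):
    g=cv2.imread(f"pics/{tag}_side.png",0)[186:208,310:328]; k=cv2.imread(f"pics/{tag}_scene.png",0)[236:258,316:338]
    f=lambda r:"".join(" .:-=+*#%@"[int(x)//26] for x in r)
    for i in range(22): print(186+i,f(g[i]),"   ",236+i,f(k[i]))
E
cp pics/s7.png pics/z_scene.png; cp pics/d7.png pics/z_side.png
python3 - <<'E'
from h import *
asc("z"); rows(88,5.7296,6)
E
```

```text
186 %%%%*: ... %%%%%%%     236 ==*@%%%@@%#%%#%%+-::::
187 #%%%*: ... %%%%%%%     237 +#%%%##@@%#%%%##%%=-::
188 ##%%*: . . %%%%##%     238 %%%%%#*++#%%##%%#%%*-:
189 ####+: ..  %%%####     239 %%###%#%%%####%%%%#%#=
190 ###%+:     %######     240 %%%######%#####%%%%#%%
191 ####+..=+= #######     241 %#######%%%%%%%##%%%##
192 ####*=*@@@*%######     242 %####%#%@@@@@@%##%%%%%
193 #####@@@@@@%######     243 %%%%#%%@@@@@@@@#%%%%%%
194 #####@@@@@@%#####%     244 %%%%#*%@@@@@@@@%#%%###
195 ##%%#@@@@@@#####%%     245 %%%%#+*@@@@@@@@%##%%#%
196 #%%%#+#%@#++####%%     246 %%%%#++@@@@@@@%*##%%##
197 %%%%#+++++++####%%     247 #%%%#+-*%@@@@%**#%%%%%
198 %%%%#*++*+=+###%%%     248 %%#%#+--=+*##+**#%%%##
199 %%%%%*++*+-#######     249 %#%%%#===++++***#%%%%#
200 %%%%%*+**+=#######     250 %%#%%#*+++++***#%%##%#
201 %%%%%*+**+=#######     251 %%%%%%#=+++***#%##%#%#
202 %%%%%*+**+=#######     252 #%%%%%#===+++*#%#%#%##
203 %%%%#++**+==*#####     253 %%%%%%#===+***#%######
204 %%%%+++**+===*####     254 %#%#%%#==++***#%%%%%##
205 %%@*==+***====###%     255 %%%%%#*==+*****%%##%%#
206 %@@*==+**+=::-@%%%     256 %%%%#=:-=+****=*#=+*#%
207 @@#-==++=-:-:-+@%%     257 %%%%+:-==++***=:... -*
[[0.0029, 0.0034], [0.0033, 0.0031], [0.0036, 0.0027], [0.0038, 0.0024], [0.004, 0.002], [0.0042, 0.0016]]
```

>>> {"api": "move_arm", "payload": {"steps": [[0.0029, 0.0034, 0, 0, 0, 0], [0.0033, 0.0031, 0, 0, 0, 0], [0, 0, 0, 0, 0, 0]]}}

```text
time: 19.95
eef_pos: [654.2, 59.8, 150.5]
tcp_rot: [-0.0, -0.422, 0.906, 0.0]
ft_force: [0.8, -0.0, 2.8]
opening: 16.9
```

```bash
python3 -c "
from h import *
look('t2');asc('t2')"
```

```text
t2 19.95 ang 98.4 r 45.2 z 150.5 F [ 0.8 -0.   2.8] T [ 0.06 -0.08  0.05]
  scene shift -0.5 13.5 score 0.54
  side shift -5.0 4.25 score 0.29
186 .:-:.=##%%%%%#####     236 --=--==++====*........
187 .:::.+#%%%%%######     237 +*#**#%@@@%%*=.:...:..
188 .:-::##%%%%%######     238 @%%%%#*++%%%*:.......:
189  :-:-#%%%%%%#####%     239 %%%%%%%%%%%%%=......:.
190  :::*%##%%%#####%%     240 %%%%%%%%%%%%#=:::::...
191  :-=###########%%%     241 %%%%%%%%#####*+***+:.:
192  :+*#*****####%%%%     242 %%%%%%#******#%%%@%-::
193  .#%********##%%%%     243 %%%%%#+********#%%%=::
194   #%*******+*%%%%%     244 %%%%%#+*******++%%#=.:
195 ..#%++*****+*%%%%%     245 %%%%%#+*******+*%%%=.:
196   #%+=*****=#%%%%%     246 %%%%%*=+******++%%%*.:
197 ..+#**+++**+%%%%%%     247 %%%%%*-=++*++==*%%%#.:
198 :::=#*+**+=#%%%%%%     248 %%%%%*-===++===*%%%#.:
199 ---:=++++++%%%####     249 %%%%%#======+==*%%%#-:
200 -:-:-:+**++%%#####     250 %%%%%%*=======+#%%%#::
201 :-----+**++%%#####     251 %%%%%%#==+===+#%%#%#::
202 ::--:-+**++%%#####     252 %%%%%%#===++=+*+#===.:
203 +::---+***=-+#####     253 %%%%%%%======+*==++=.:
204 %=:::-+***=::*####     254 %%%%#+#========++=+=.:
205 @%=::-+***=-:=###%     255 ===============++++=.:
206 %%*-::=+**=--=**%%     256 ++++=--===++==-=+++=::
207 %*+--:--=---:==*#%     257 +=++-:-=======:-=++=::
```

>>> {"api": "move_arm", "payload": {"steps": [[0.0036, 0.0027, 0, 0, 0, 0], [0.0038, 0.0024, 0, 0, 0, 0], [0, 0, 0, 0, 0, 0]]}}

```text
time: 20.4
eef_pos: [645.2, 57.4, 150.5]
tcp_rot: [-0.0, -0.422, 0.906, 0.0]
ft_force: [-0.6, 0.5, 6.2]
opening: 17.1
```

```bash
python3 -c "
from h import *
look('t3');asc('t3')"
```

```text
t3 20.4 ang 110.3 r 45.1 z 150.5 F [-0.6  0.5  6.2] T [ 0.21  0.06 -0.03]
  scene shift -0.5 13.25 score 0.61
  side shift -4.75 4.25 score 0.23
186 ::.###%###########     236 ==*@%%@@@%%%%%%% .....
187 -:.###%%%%%#######     237 +#%%%##@@%%%%%%#-:::..
188 -::##%%%%%########     238 @%%%%#*++#%%%%%%*+++=:
189 -.-#%%%%%#########     239 %%%%%%%%%%%%%%%%%%%%%=
190 :.*#%%%%%#####%%%%     240 %%%#%%%%%%#%%%%%%%%%%*
191 :-#%%%%%%#####%%%%     241 %%%%%%#%%%%%%%%%%%%%%#
192 :+###########%%%%%     242 %%%%%%%%%%%%%%%%%%%%%%
193 =*##########%%%%%%     243 %%%%%%%%%%%%%%%%%%%%%#
194 %####*****#%%%%%%%     244 %%%%%%%%#*+*##%%%%%%%#
195 ####********%%%%%%     245 %%%%%%#********#%%%%%#
196 #####******+%%%%%%     246 %%%%%*+*********%%%%%%
197 ####++*****+%%%%%%     247 %%%%%*+********#%%%%%%
198 ####+=+****=%%%%%%     248 %%%%%*+*********%%%%%#
199 -+##**++++++%%%%%%     249 %%%%%*=+*****+=*%%%#==
200 -:=+##*++++#%%#%%%     250 %%%%%#-==+++===*%===+=
201 -:::=#**+++%######     251 %%%%%#=====+===+#==++=
202 ---::=+***+%%#####     252 =========+======+=++++
203 -----:+***=-+#####     253 =+=++++==+=+===++++++=
204 :-----+***=::*####     254 +++++++=======++++++++
205 =:::--+***+-:=%%##     255 ++++++=====+===+++++++
206 #=-:-:=**+=-:-@@%%     256 ++++=--=======:=++++++
207 %#+-:---=---:-+@%%     257 ++++=:-=====+=:=++++++
```

```bash
python3 - <<'E'
from h import *
for k in range(3): rows(110.3-64*k,-8,8)
E
```

```text
[[-0.0052, -0.0035], [-0.0047, -0.0042], [-0.0041, -0.0048], [-0.0034, -0.0053], [-0.0026, -0.0057], [-0.0018, -0.006], [-0.0009, -0.0062], [-0.0, -0.0063]]
[[0.0008, -0.0062], [0.0017, -0.006], [0.0025, -0.0057], [0.0033, -0.0053], [0.004, -0.0048], [0.0046, -0.0042], [0.0052, -0.0035], [0.0056, -0.0028]]
[[0.006, -0.002], [0.0062, -0.0011], [0.0063, -0.0003], [0.0062, 0.0006], [0.0061, 0.0015], [0.0058, 0.0023], [0.0055, 0.0031], [0.005, 0.0038]]
```

>>> {"api": "move_arm", "payload": {"steps": [[-0.0052, -0.0035, 0, 0, 0, 0], [-0.0047, -0.0042, 0, 0, 0, 0], [-0.0041, -0.0048, 0, 0, 0, 0], [-0.0034, -0.0053, 0, 0, 0, 0], [-0.0026, -0.0057, 0, 0, 0, 0], [-0.0018, -0.006, 0, 0, 0, 0], [-0.0009, -0.0062, 0, 0, 0, 0], [0, 0, 0, 0, 0, 0]]}}

```text
time: 21.35
eef_pos: [688.2, 51.5, 150.5]
tcp_rot: [-0.0, -0.422, 0.906, -0.0]
ft_force: [2.1, -0.1, 4.9]
opening: 17.3
```

```bash
python3 - <<'E'
from h import *
look("f1"); p=env.observe()["eef_pos"][:2]-C; a=np.degrees(np.arctan2(p[1],p[0])); t=C+45*np.array([np.cos(np.radians(a)),np.sin(np.radians(a))]); print(plan(*t,150.5)); rows(a,-8,8)
E
```

```text
f1 21.35 ang 53.0 r 45.5 z 150.5 F [ 2.1 -0.1  4.9] T [ 0.12 -0.23  0.04]
  scene shift 3.0 10.75 score 0.55
  side shift -4.75 6.5 score 0.39
[ 0.0006 -0.     -0.    ]
[[0.0001, -0.0063], [0.001, -0.0062], [0.0018, -0.006], [0.0026, -0.0057], [0.0034, -0.0053], [0.0041, -0.0047], [0.0047, -0.0041], [0.0053, -0.0034]]
```

>>> {"api": "move_arm", "payload": {"steps": [[0.0001, -0.0063, 0, 0, 0, 0], [0.001, -0.0062, 0, 0, 0, 0], [0.0018, -0.006, 0, 0, 0, 0], [0.0026, -0.0057, 0, 0, 0, 0], [0.0034, -0.0053, 0, 0, 0, 0], [0.0041, -0.0047, 0, 0, 0, 0], [0.0047, -0.0041, 0, 0, 0, 0], [0.0053, -0.0034, 0, 0, 0, 0]]}}

```text
time: 22.3
eef_pos: [705.6, 7.6, 150.5]
tcp_rot: [0.001, -0.423, 0.906, 0.0]
ft_force: [2.5, 3.4, 4.0]
opening: 17.2
```

```bash
python3 - <<'E'
from h import *
s=env.observe(); p=s["eef_pos"][:2]-C; a=np.degrees(np.arctan2(p[1],p[0])); print(a,np.hypot(*p),s["ft_force"],yaw()[1]); rows(a,-8,8)
E
```

```text
-9.523891137759088 45.47015940002407 [2.4505148  3.42675459 4.04620813] 139.99482493509944
[[0.0056, -0.0028], [0.006, -0.002], [0.0062, -0.0011], [0.0063, -0.0003], [0.0062, 0.0006], [0.0061, 0.0015], [0.0058, 0.0023], [0.0055, 0.0031]]
```

>>> {"api": "move_arm", "payload": {"steps": [[0.0057, -0.0027, 0, 0, 0, 0], [0.006, -0.0019, 0, 0, 0, 0], [0.0062, -0.001, 0, 0, 0, 0], [0.0063, -0.0002, 0, 0, 0, 0], [0.0062, 0.0007, 0, 0, 0, 0], [0.0061, 0.0016, 0, 0, 0, 0], [0.0058, 0.0024, 0, 0, 0, 0], [0.0055, 0.0032, 0, 0, 0, 0]]}}

```text
time: 23.1
eef_pos: [672.3, -28.4, 150.4]
tcp_rot: [-0.0, -0.422, 0.906, -0.0]
ft_force: [2.3, 1.7, 5.2]
opening: 17.0
```

```bash
python3 - <<'E'
from h import *
s=env.observe(); p=s["eef_pos"][:2]-C; a=np.degrees(np.arctan2(p[1],p[0])); print(a,np.hypot(*p),s["ft_force"],yaw()[1]); rows(a-1.5,-8,8); rows(a-65.5,-8,8)
E
```

```text
-75.20517931409988 44.95434961999249 [2.30115267 1.66044392 5.1611709 ] 139.97192846196617
[[0.0048, 0.0041], [0.0041, 0.0047], [0.0034, 0.0052], [0.0027, 0.0057], [0.0019, 0.006], [0.001, 0.0062], [0.0001, 0.0063], [-0.0007, 0.0062]]
[[-0.0016, 0.0061], [-0.0024, 0.0058], [-0.0032, 0.0054], [-0.0039, 0.0049], [-0.0046, 0.0043], [-0.0051, 0.0036], [-0.0056, 0.0029], [-0.0059, 0.0021]]
```

>>> {"api": "move_arm", "payload": {"steps": [[0.0048, 0.0041, 0, 0, 0, 0], [0.0041, 0.0047, 0, 0, 0, 0], [0.0034, 0.0052, 0, 0, 0, 0], [0.0027, 0.0057, 0, 0, 0, 0], [0.0019, 0.006, 0, 0, 0, 0], [0.001, 0.0062, 0, 0, 0, 0], [0.0001, 0.0063, 0, 0, 0, 0], [-0.0007, 0.0062, 0, 0, 0, 0]]}}

```text
time: 23.9
eef_pos: [626.8, -13.6, 150.4]
tcp_rot: [-0.001, -0.423, 0.906, -0.001]
ft_force: [2.5, -2.0, 5.2]
opening: 17.0
```

```bash
python3 - <<'E'
from h import *
s=env.observe(); p=s["eef_pos"][:2]-C; a=np.degrees(np.arctan2(p[1],p[0])); print(a,np.hypot(*p),s["ft_force"],yaw()[1]); rows(a-1.5,-8,8); rows(a-65.5,-8,8)
E
```

```text
-139.81961366034426 44.461437200204365 [ 2.5226409  -2.03748305  5.15033084] 139.9881293711862
[[-0.0017, 0.0061], [-0.0025, 0.0058], [-0.0033, 0.0054], [-0.004, 0.0049], [-0.0046, 0.0043], [-0.0052, 0.0036], [-0.0056, 0.0028], [-0.0059, 0.002]]
[[-0.0062, 0.0012], [-0.0063, 0.0003], [-0.0063, -0.0006], [-0.0061, -0.0014], [-0.0058, -0.0023], [-0.0055, -0.0031], [-0.005, -0.0038], [-0.0044, -0.0045]]
```

>>> {"api": "move_arm", "payload": {"steps": [[-0.0017, 0.0061, 0, 0, 0, 0], [-0.0025, 0.0058, 0, 0, 0, 0], [-0.0033, 0.0054, 0, 0, 0, 0], [-0.004, 0.0049, 0, 0, 0, 0], [-0.0046, 0.0043, 0, 0, 0, 0], [-0.0052, 0.0036, 0, 0, 0, 0], [-0.0056, 0.0028, 0, 0, 0, 0], [-0.0059, 0.002, 0, 0, 0, 0]]}}

```text
time: 24.7
eef_pos: [620.3, 34.0, 150.4]
tcp_rot: [-0.002, -0.423, 0.906, -0.0]
ft_force: [-0.6, -3.5, 7.4]
opening: 16.9
```

```bash
python3 - <<'E'
from h import *
s=env.observe(); p=s["eef_pos"][:2]-C; a=np.degrees(np.arctan2(p[1],p[0])); print(a,np.hypot(*p),s["ft_force"],yaw()[1]); rows(a-1.5,-8,8)
E
```

```text
155.0615907036916 44.71543317940923 [-0.61210885 -3.5018267   7.36927692] 139.99913048862942
[[-0.0062, 0.001], [-0.0063, 0.0002], [-0.0062, -0.0007], [-0.0061, -0.0016], [-0.0058, -0.0024], [-0.0054, -0.0032], [-0.0049, -0.0039], [-0.0043, -0.0045]]
```

>>> {"api": "move_arm", "payload": {"steps": [[-0.0062, 0.001, 0, 0, 0, 0], [-0.0063, 0.0002, 0, 0, 0, 0], [-0.0062, -0.0007, 0, 0, 0, 0], [-0.0061, -0.0016, 0, 0, 0, 0], [-0.0058, -0.0024, 0, 0, 0, 0], [-0.0054, -0.0032, 0, 0, 0, 0], [0, 0, 0, 0, 0, 0], [0, 0, 0, 0, 0, 0]]}}

```text
time: 25.5
eef_pos: [649.0, 58.6, 150.4]
tcp_rot: [-0.001, -0.423, 0.906, 0.001]
ft_force: [0.0, 3.0, 7.4]
opening: 17.1
```

```bash
python3 - <<'E'
from h import *
look("f9"); asc("f9"); print(st()["opening"])
a=cv2.imread("pics/f9_scene.png")[205:365,250:430]; b=cv2.imread("pics/f9_side.png")[165:290,230:390]; k=cv2.imread("pics/f9_wrist.png")
o=np.zeros((600,800,3),np.uint8)
o[:360,:405]=cv2.resize(a,(405,360),interpolation=2); o[:309,405:]=cv2.resize(b,(395,309),interpolation=2); o[360:,:320]=cv2.resize(k,(320,240))
o[320:600,420:700]=cv2.resize(cv2.imread("pics/f9_scene.png")[225:281,300:356],(280,280),interpolation=2); cv2.imwrite("pics/m9.png",o)
E
```

```text
f9 25.5 ang 105.2 r 45.1 z 150.4 F [0.  3.  7.4] T [ 0.49 -0.05 -0.04]
  scene shift -0.75 13.5 score 0.61
  side shift -5.25 3.25 score 0.25
186 :-:.+###%%%%######     236 ==#@%%@@@@%%%#=:...:..
187 --:.##%%%%%#######     237 *#%%%##@@%%%%%* .:....
188 -:.-#%%%%%########     238 @%%%%#*++#%%%%# ...:..
189 :-.*#%%%%%%####%%#     239 %%%%%%%%%%%%%%#--===-.
190 ::.##%%%%%#####%%%     240 %%%%%%%%%%%%%%%%@@@%=:
191 ::-#%#%%%#####%%%%     241 %%%%%%%#%%%%%%%%%%%%*.
192 --*##########%%%%%     242 %%%%%%%%%%%%%%%%%%%%#.
193 =*##########%%%%%%     243 %%%%%%%%%%%%%%%%%%%%#.
194 -#%#########%%%%%%     244 %%%%%%%%%%%%%%%%%%%%#-
195 =##########%%%%%%%     245 %%%%%%%%%%%%%%%%%%%%%=
196 +######***#%%%%%%%     246 %%%%%%%%%%%%%%%%%%%%#=
197 =#####*****#%%%%%%     247 %%%%%%%##*+**#%%%%%%#=
198 :=*##******+*%%%%%     248 %%%%%#*********#%%%%%*
199 -:-#++*****+*%%%%%     249 %%%%%#+*********%%%%%*
200 --:-++*****+#%%%%%     250 %%%%%#+********#%##%#=
201 ---:=+++++*+%%%%%%     251 %%%%%#+********##====:
202 -----=+***+######%     252 %%%%%#=+*****++*===+=-
203 :---:-+*++=-+#####     253 ==+#======++====++++=-
204 =-:---+*++=::#####     254 +==++===========++=+=-
205 %+::--+***+-:*%%#%     255 ++++++=+===+====++++=-
206 @*=:-:+***=-:=@@%%     256 ++++=--=+=====-=+++++=
207 %*+-:-:-=---:-+@%%     257 ++++-:-=======:-=++++=
16.997
```

View pics/m9.png

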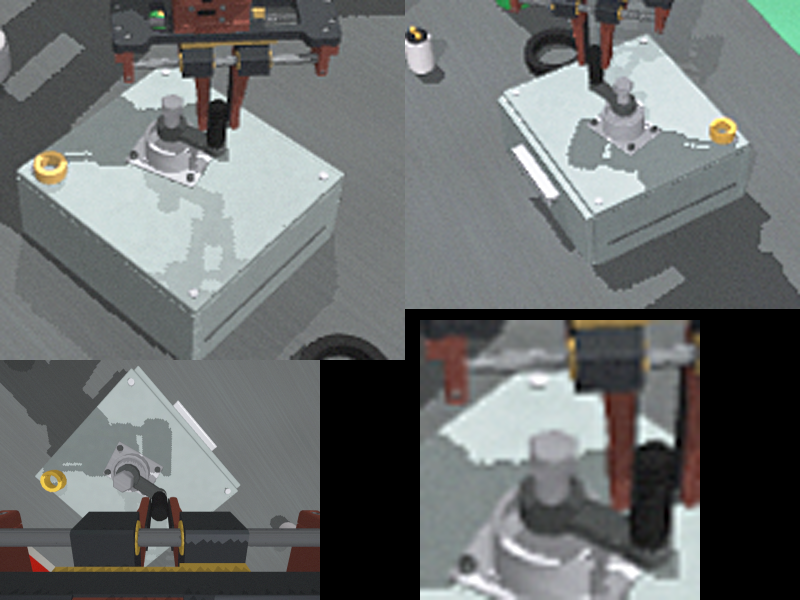

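>>> {"api": "move_arm", "payload": {"steps": [[0, 0, 0, 0, 0, 0], [0, 0, 0, 0, 0, 0], [0, 0, 0, 0, 0, 0]]}}

```text
time: 25.95
eef_pos: [649.0, 58.6, 150.5]
tcp_rot: [-0.001, -0.423, 0.906, 0.001]
ft_force: [0.3, 1.5, 7.0]
opening: 17.2
```

```bash
python3 -c "
from h import *
print(st()); print(env.hand_in())"
```

```text
{'time': np.float64(25.95), 'eef_pos': array([649.04 ,  58.616, 150.452]), 'tcp_rot': array([-0.001, -0.423,  0.906,  0.001]), 'ft_force': array([0.257, 1.51 , 7.026]), 'opening': np.float64(17.165), 'joint_positions': array([-0.016,  0.485,  1.456,  0.   ,  1.202, -2.46 ])}
the job is handed in; nothing more can be done
None
```

The job is done and handed in at about 26 s, with the gripper still holding the knob.

- **Contactor:** I set it flat on the drawer floor, about 40 mm behind the front panel. A wrist picture taken after release showed it sitting on its base.
- **Drawer:** I pushed it in about 88 mm until it met its stop at roughly 13 N. Both fixed cameras then showed it closed. I could not see whether the contactor slid inside the drawer during the push.
- **Bolt start:** I wound the crank back about 0.8 rad. The bolt head dropped about 3 px in the scene camera and 2 px in the side camera. That matches the 8 mm drop, which came somewhere between 98° and 110° of knob angle.
- **Forward turn:** I wound forward about 365° from where I stopped, which is one turn past the drop to within about 6°. The head sank about another 8 mm in both cameras, by a similar pixel shift.

At hand-in the grip opening was 17 mm on the 18 mm knob, the hand was still, and the wrist force was about 7 N.

One check failed: automatic template matching of the bolt head scored poorly because of the gripper's shadow and occlusion. I read the drop from the raw image rows of both cameras instead, and they agreed.

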